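Wedge the rocking mixing scale

ROBOT

A 6-joint arm with a two-finger parallel gripper is mounted at the origin on a cart in front of the work surface, level with it; the furniture and walls round the work are solid. World frame = base frame: x ahead of the robot, y to its left, z up, the work surface at z = 0. Lengths are in m, angles in rad, forces in N, time in s.
With the tool pointing down it reaches from about 0.35 to 0.925 m from the base axis. Payload 6.4 kg.
Tool frame: the origin (TCP) lies at the very end of the fingers, on their centre line; the grasp point (between the pads) lies 19 mm behind it; z points along the fingers, y is the direction in which the jaws open and shut (so a half turn about z gives the same grasp; the last joint's range is limited). The gripper opens to 85 mm and grips with 20 to 120 N. Pads are 22 mm wide; open, the fingers measure 114 mm over their backs; the gripper's body (76 mm by 85 mm) begins 54 mm behind the grasp point. The pads swing forward as they close: fully open they stand 13 mm farther back than shut.
Start: joints at [1.174, 0.245, 1.558, -0, 1.339, -0.174], TCP at [0.144, 0.634, 0.231] pointing down, gripper open.
Joint ranges: [-3.13, 3.13], [-1.02, 2.26], [0.13, 2.54], [-0.95, 4.09], [0.21, 2.88], [-2.74, 2.74]. Speed limits (rad/s): [2.57, 2.57, 3.14, 3.14, 3.14, 3.14].

INTERFACE

Orientations are given as a unit quaternion [x, y, z, w].
In Python, from bench import get_state, capture, camera_params, finish_job, regions_of gives the robot as it stands. The module is installed in compiled form; this text tells all that it offers.
- The arm moves only by the tool arm_command, never from a script. Its argument "rows" is a list of rows, each an object with "slide": the shift along the tool's x, y, z each as a share of 200 mm, from -1 to 1, a list of three; "twist": the turn about the tool's z as a share of 90 degrees, from -1 to 1. In form: [{"slide": [x, y, z], "twist": twist}, ...]. A call has 1 to 8 rows; each row is the pose to reach, as a shift and turn from the pose measured when the call began, along the tool's axes at that moment; what a row does not reach only later rows make up. A row lasts 1/8 s, in which the tool goes at most 62.5 mm and 10.7 degrees, less where a joint would pass 70% of its speed; a pose out of reach is approached as far as the arm can. A call with a number of a shift or a turn outside -1 to 1 is refused whole. A call with a gripper value outside its range is refused whole. "fingers" is the closure, from 0 (fully open) to 1 (shut), set as the call begins (left out, the last holds). The fingers move at their own pace and stop on an object; "squeeze" is the grip in N (left out, the last holds). Time passes only in rows, so rows that repeat a pose let the fingers close. It gives the time, the measured TCP pose, the force and the opening at its end, in the units of the state.
- get_state(): the state, without advancing time (a new reading comes with each control period).
- capture(name): name is "scene" or "top" or "wrist"; returns the picture (400x640x3 uint8, red, green, blue); there is no depth.
- camera_params(name): a dict with "vfov" (degrees; the focal length in pixels is half the picture's height over the tangent of half this angle, whatever the lens; pixels are square), "cx", "cy" (the principal point, pixels), "view" (4x4, takes a point from world to camera coordinates). Camera axes: x right, y down, z forward; pixel columns grow to the right and rows downward; lengths in m; the calibration is good to about 2 mm. A picture is of the moment at which its call begins: read the wrist's pose just before it. camera_params takes no time and is no camera call; for the wrist camera it gives the pose at the moment of the call.
- finish_job(): hands the job in, once; it reports no verdict.
Trained networks look in the newest picture that a camera, given by its name, has taken for a name from the list of things; names that differ only in an ending like _2 or _b are one class to them, and where a whole thing is asked for, a point or a joint stands for the part that bears it (a point fixed in the world has none). Each returns a list of dicts, best first, with "confidence" (0 to 1); they miss things now and then, are a little off and sometimes report something else, mostly with a low value. They report only what shows in the picture. A call takes as long as a camera call. They do not tell look-alikes from the thing itself.
- regions_of(query, camera): "pixels" (400x640 bool, what is visible of it) and "centre" ([column, row] in pixels, amid what is visible of it).
The state is a dict: "time": time; "joint_pos": joint angles; "qvel": joint speeds; "joint_torque": joint torques, N m; "eef_pos": TCP position; "eef_rot": TCP orientation; "ft_force": force on the tool from outside, world axes, zero at the start; "moment": the same for the moment, N m; "width": opening from 0.0 (shut) to 1.0 (fully open).
Only numpy, scipy, OpenCV 4.12 (cv2) and the standard library are available. Lean on these libraries where they do the work, as an engineer would, in place of code of your own. Each camera call takes 0.05 s, during which the arm holds its last target.

TASK

The paint mixing scale rocks because the foot under one of its front corners does not reach the table. Without picking anything up, push the wooden wedge along the table with the fingertips, thin edge first, under that foot until it is snug; then press firmly down with the fingertips on the rubber pad on that corner for a moment to prove that the scale no longer rocks, and back away clear of everything. Leave the scale standing level where it is, and the things around it alone.

Things in the scene. Friction and masses are not known exactly. Their poses are not given: they have to be found in the camera images.
- scale: Low grey paint scale, loose, about 2 kg, housing 180 (own x) x 200 (y) mm, top 62 mm up; steel pan (radius 60, top at 74 mm), display on a post at the back (130 wide, to 195 mm up). Origin at table level under its middle; own -x is the front, towards the robot, own +y its left. Stands level on 3 feet; 3 to 5 N down on the front left corner tips it some 0.07 rad. Slides if pushed over about 8 N.
- short_foot_tip (a point): Lowest point of the short front left foot, a black ball of 24 mm diameter (own x -68, y +78 mm on the scale, 22 mm inside the housing's edges). It is screwed too far in and hangs 6 to 9 mm above the table: this height is the gap to fill. The three other feet stand on the table.
- corner_pad: Round black rubber pad, 32 mm diameter, 12 mm high, fixed on the scale's top at the front left corner, almost over the short foot; origin at the centre of its underside, top 12 mm above that (74 mm above the table). The other corners have the same pads. Firm: it does not give. Pressing it with about 10 N is a fair test.
- wedge: Loose wooden wedge lying flat, 70 long (own x) x 50 wide, 90 g; origin at table level under its middle. Upright thick end, 18 mm high, at own x = -35 mm, facing the robot; slopes down to a 2 mm thin edge at +35 mm, which points roughly at the short foot, 20 to 40 mm short of it. Slides with under 1 N; bears on the foot when 15 to 35 mm of it are past the tip; 4 to 6 N then make it snug. It stays.
- sand_block: Dark sanding block, 64 x 118 x 31 mm, lying in front of the scale to the right of the wedge; leave it alone. Origin under its middle.
- tape_a: Roll of masking tape lying flat, 104 mm across, 24 mm high, left of the wedge; leave it alone. Origin under its middle.
- additive_b: Small bottle with a screw cap, 49 mm across, 111 mm high, right of the work; leave it alone. Origin under its middle.
- tin_bright: Light paint tin, 72 mm across, 98 mm high, left of the scale; leave it alone. Origin under its middle.
- lid_loose: Loose tin lid, 70 mm across, 8 mm high, far right; leave it alone. Origin under its middle.
There are look-alikes about, which are no part of the job. Several things have the shape of the wedge; the one meant has the colours described above.

How it is judged:
By the outcome, as a careful person would: the job done as asked, in the order asked, and still so for the second after the job is handed in, with the robot touching nothing.
It also fails if it takes over 45 s, if anything falls off the work surface, if the arm or the gripper's body presses on something with over 40 N, if the wrist force passes 120 N, or if a joint passes its speed limit or range.

## Working session

There is one attempt and no reset: what is moved stays moved. The work goes in short steps, Python scripts to look and compute and a tool call to move; the robot and the scene stay as the last step left them, time stands still between calls to the robot, and variables do not carry over. Pictures are saved under pics/ and viewed, and the job is handed in when it is done.

Besides the shell and the picture viewer there is one more tool, called after ">>>" as name(argument=value, ...), one argument or row to a line, values as JSON. arm_command: Moves the arm, as the interface text tells. Its arguments: {"type":"object","properties":{"rows":{"type":"array","items":{"type":"object","properties":{"slide":{"type":"array","items":{"type":"number"}},"twist":{"type":"number"}}}},"fingers":{"type":"number"},"squeeze":{"type":"number"}},"required":["rows"]}

```bash
mkdir -p pics; cat > h.py <<'E'
import numpy as np,cv2
from bench import *
def cam(n):
    p=camera_params(n); V=np.array(p['view']); f=200/np.tan(np.radians(p['vfov'])/2)
    return V,f,p['cx'],p['cy']
def proj(n,P,c=None):
    V,f,cx,cy=c or cam(n); q=V[:3,:3]@np.array(P)+V[:3,3]; return np.array([cx+f*q[0]/q[2],cy+f*q[1]/q[2]])
def unproj(n,uv,z,c=None):
    V,f,cx,cy=c or cam(n); R=V[:3,:3]; o=-R.T@V[:3,3]
    d=R.T@np.array([(uv[0]-cx)/f,(uv[1]-cy)/f,1]); return o+d*(z-o[2])/d[2]
def save(im,name): cv2.imwrite('pics/'+name,im[:,:,::-1])
E
python3 - <<'E'
from h import *
np.set_printoptions(precision=4,suppress=True)
print(get_state())
for n in['scene','top']:
    im=capture(n); save(im,n+'0.png'); np.save(n+'0.npy',im)
    p=camera_params(n); print(n,p['vfov'],p['cx'],p['cy']); V=np.array(p['view']);print(-V[:3,:3].T@V[:3,3],V[2,:3])
E
```

```text
{'time': 0.0, 'joint_pos': array([ 1.1739,  0.2458,  1.559 ,  0.    ,  1.3387, -0.1741]), 'qvel': array([ 0.0035,  0.0002, -0.0001,  0.0001,  0.0003, -0.001 ]), 'joint_torque': array([  0.0024, -42.9495, -32.6148,   0.0001,   0.005 ,   0.    ]), 'eef_pos': array([0.1434, 0.6334, 0.2302]), 'eef_rot': array([ 0.1111,  0.9938, -0.0009, -0.0003]), 'ft_force': array([-0.8934, -0.1883, -0.8738]), 'moment': array([ 0.0071, -0.0422,  0.0059]), 'width': 1.0001133524270152}
scene 53.001118113158796 312.20077532687804 203.0853674898599
[-0.2306 -0.722   0.6559] [ 0.6598  0.5485 -0.5136]
top 49.61540747304069 326.771108914474 195.1030407290737
[ 0.3873 -0.0926  1.5719] [ 0.1041  0.0078 -0.9945]
```

View pics/scene0.png

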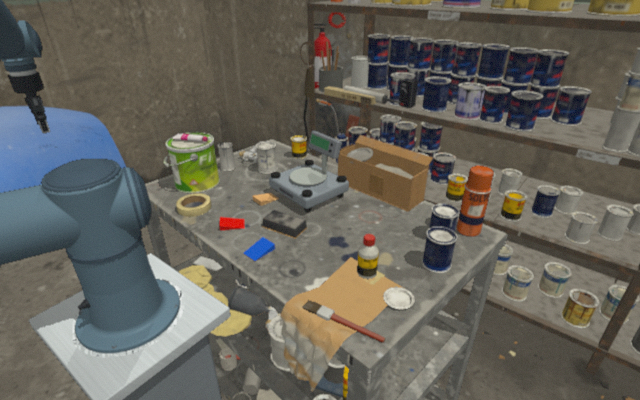

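View pics/top0.png

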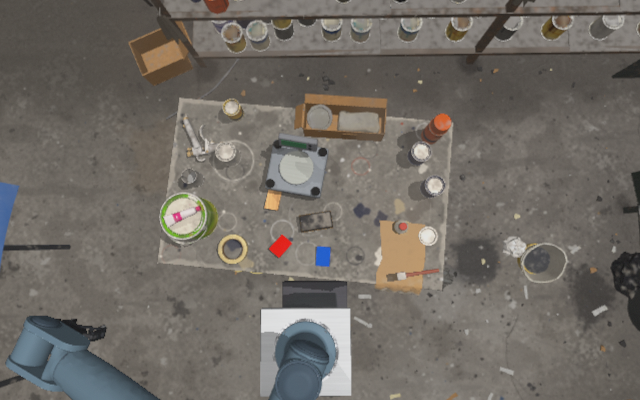

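```bash
python3 - <<'E'
from h import *
for q in ['wedge','scale','corner_pad','short_foot_tip','sand_block','tape_a']:
    for d in regions_of(q,'top'): print(q,round(d['confidence'],2),np.round(d['centre']),d['pixels'].sum(), unproj('top',d['centre'],0.02).round(3))
E
```

```text
wedge 0.83 [278. 244.] 279 [0.375 0.094 0.02 ]
wedge 0.81 [271. 200.] 270 [0.535 0.121 0.02 ]
wedge 0.65 [323. 254.] 240 [ 0.338 -0.065  0.02 ]
scale 0.84 [296. 162.] 3163 [0.673 0.03  0.02 ]
corner_pad 0.65 [268. 182.] 67 [0.599 0.132 0.02 ]
corner_pad 0.34 [316. 220.] 611 [ 0.461 -0.042  0.02 ]
sand_block 0.88 [316. 221.] 561 [ 0.456 -0.041  0.02 ]
tape_a 0.63 [224. 247.] 432 [0.368 0.288 0.02 ]
```

Wedge-shaped candidates in the top view are red (280,245), wood-coloured (272,200) and blue (323,255). The description says wooden, so I choose (272,200) and check it in a close crop.

```bash
python3 - <<'E'
from h import *
t=np.load('top0.npy')[130:225,245:345]; s=np.load('scene0.npy')[120:240,240:360]
a=cv2.resize(t,(400*1,380),interpolation=cv2.INTER_CUBIC); b=cv2.resize(s,(380,380),interpolation=cv2.INTER_CUBIC)
save(np.hstack([a,b]),'crop1.png')
E
```

```text
(no output)
```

View pics/crop1.png

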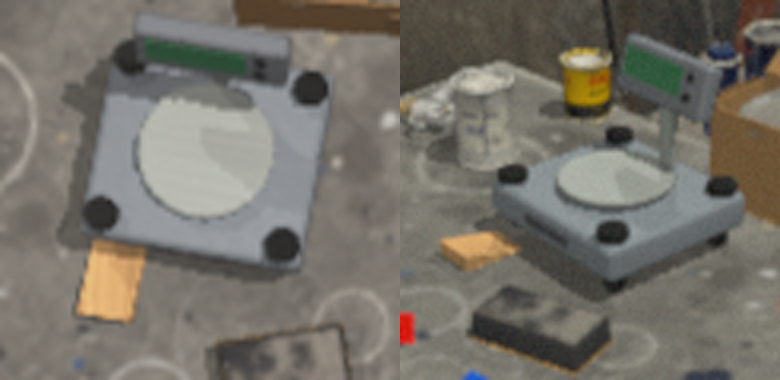

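```bash
cat >> h.py <<'E'
from scipy.spatial.transform import Rotation as Ro
np.set_printoptions(precision=4,suppress=True)
def move(target,yaw=None):
    """shares to reach world TCP target; yaw = world angle of tool y axis (mod pi)"""
    s=get_state(); R=Ro.from_quat(s['eef_rot']).as_matrix()
    d=R.T@(np.array(target)-s['eef_pos'])/0.2
    print('pos',s['eef_pos'],'F',s['ft_force'],'w',s['width'],'t',s['time'])
    print('slide',d.round(4))
    ya=np.arctan2(R[1,1],R[0,1]); print('tool y ang',ya)
    if yaw is not None:
        dy=(yaw-ya+np.pi/2)%np.pi-np.pi/2; print('twist',-dy/(np.pi/2))
    return d
E
python3 - <<'E'
from h import *
c=cam('top')
for n,uv in dict(FL=(270,183.3),FR=(315.3,191.3),BR=(322.5,152)).items(): print(n,unproj('top',uv,.074,c))
# wedge corners: near-left, near-right, far-left, far-right
for n,uv,z in [('nl',(264.3,208.8),.018),('nr',(278,210.3),.018),('fl',(268.5,190.5),.004),('fr',(281,193),.004)]: print(n,unproj('top',uv,z,c))
s=get_state();print(Ro.from_quat(s['eef_rot']).as_matrix())
V,f,cx,cy=cam('wrist');R=Ro.from_quat(s['eef_rot']).as_matrix()
print('wristcam in tool',R.T@(-V[:3,:3].T@V[:3,3]-s['eef_pos']),R.T@V[2,:3],f)
for d in [(0.45,0.13,0.22)]: move(d,np.pi/2)
E
```

```text
FL [0.5873 0.1172 0.074 ]
FR [ 0.5577 -0.041   0.074 ]
BR [ 0.6966 -0.0671  0.074 ]
nl [0.5023 0.1451 0.018 ]
nr [0.4965 0.0956 0.018 ]
fl [0.5702 0.1323 0.004 ]
fr [0.5606 0.0866 0.004 ]
[[-0.9753  0.2209 -0.0001]
 [ 0.2209  0.9753 -0.0002]
 [ 0.     -0.0003 -1.    ]]
wristcam in tool [ 0.0769  0.0007 -0.1421] [-0.2999  0.0008  0.954 ] 303.95798806069615
pos [0.1436 0.6339 0.2311] F [-1.0205 -0.0483  0.5023] w 1.000588124358603 t 0.4
slide [-2.0508 -2.1187  0.0562]
tool y ang 1.348061487654841
twist -0.1417974025916721
```

```bash
python3 - <<'E'
from h import *
print(unproj('top',(186,215),.18),unproj('scene',(195,188),0))
move((.24,.33,.26),np.pi/2)
move((.42,.125,.22),np.pi/2)
E
```

```text
[0.4725 0.3732 0.18  ] [0.4424 0.3582 0.    ]
pos [0.1436 0.6339 0.2311] F [-1.0205 -0.0483  0.5023] w 1.000588124358603 t 0.4
slide [-0.8058 -1.3754 -0.144 ]
tool y ang 1.348061487654841
twist -0.1417974025916721
pos [0.1436 0.6339 0.2311] F [-1.0205 -0.0483  0.5023] w 1.000588124358603 t 0.4
slide [-1.91   -2.1762  0.0562]
tool y ang 1.348061487654841
twist -0.1417974025916721
```

>>> arm_command(
  rows=[
    {"slide":[-0.15,-0.25,-0.1],"twist":0},
    {"slide":[-0.3,-0.5,-0.14],"twist":0},
    {"slide":[-0.44,-0.75,-0.14],"twist":0},
    {"slide":[-0.58,-1,-0.14],"twist":-0.07},
    {"slide":[-0.58,-1,-0.14],"twist":-0.14},
  ],
  fingers=0.8,
  squeeze=20,
)

```text
time: 1.02
eef_pos: [0.2131, 0.4106, 0.259]
eef_rot: [0.002, 1.0, -0.0, 0.0]
ft_force: [-0.3, 0.7, 0.4]
width: 0.199
```

```bash
python3 - <<'E'
from h import *
move((.27,.29,.26),np.pi/2)
move((.40,.125,.22),np.pi/2)
E
```

```text
pos [0.2131 0.4106 0.259 ] F [-0.3281  0.6702  0.358 ] w 0.19866141469022072 t 1.025
slide [-0.2865 -0.6022 -0.0048]
tool y ang 1.5676795632767673
twist -0.0019841932814350467
pos [0.2131 0.4106 0.259 ] F [-0.3281  0.6702  0.358 ] w 0.19866141469022072 t 1.025
slide [-0.939  -1.4251  0.1957]
tool y ang 1.5676795632767673
twist -0.0019841932814350467
```

>>> arm_command(
  rows=[
    {"slide":[-0.12,-0.25,0],"twist":0},
    {"slide":[-0.27,-0.5,0],"twist":0},
    {"slide":[-0.45,-0.75,0],"twist":0},
    {"slide":[-0.63,-1,0],"twist":0},
    {"slide":[-0.8,-1,0.1],"twist":0},
    {"slide":[-0.94,-1,0.1],"twist":0},
  ],
)

```text
time: 1.78
eef_pos: [0.401, 0.2088, 0.2379]
eef_rot: [0.003, 1.0, -0.0, -0.001]
ft_force: [-0.1, 0.5, 0.9]
width: 0.195
```

```bash
python3 - <<'E'
from h import *
move((.42,.125,.18),np.pi/2-.16)
E
```

```text
pos [0.401  0.2088 0.2379] F [-0.0845  0.4785  0.9397] w 0.19526259306287314 t 1.775
slide [-0.0977 -0.4182  0.2895]
tool y ang 1.565152438896265
twist 0.09826615294951799
```

>>> arm_command(
  rows=[
    {"slide":[-0.05,-0.2,0.1],"twist":0.05},
    {"slide":[-0.1,-0.4,0.2],"twist":0.1},
    {"slide":[-0.1,-0.42,0.29],"twist":0.1},
    {"slide":[-0.1,-0.42,0.29],"twist":0.1},
  ],
)

```text
time: 2.28
eef_pos: [0.4195, 0.1242, 0.1787]
eef_rot: [0.082, 0.997, -0.001, -0.002]
ft_force: [0.2, -0.1, -0.4]
width: 0.198
```

```bash
python3 - <<'E'
from h import *
import pickle
c=cam('wrist'); im=capture('wrist'); save(im,'w1.png'); np.save('w1.npy',im); pickle.dump(c,open('w1.pkl','wb'))
print(get_state()['eef_pos'],get_state()['ft_force'])
for q in ['wedge','short_foot_tip','corner_pad']:
    for d in regions_of(q,'wrist'): print(q,round(d['confidence'],2),np.round(d['centre']),d['pixels'].sum())
E
```

```text
[0.4202 0.1246 0.1798] [ 0.0238  0.7966 -0.3029]
wedge 0.87 [323. 276.] 1423
wedge 0.76 [122. 130.] 3951
wedge 0.57 [274. 141.] 3398
corner_pad 0.61 [340. 347.] 205
```

View pics/w1.png

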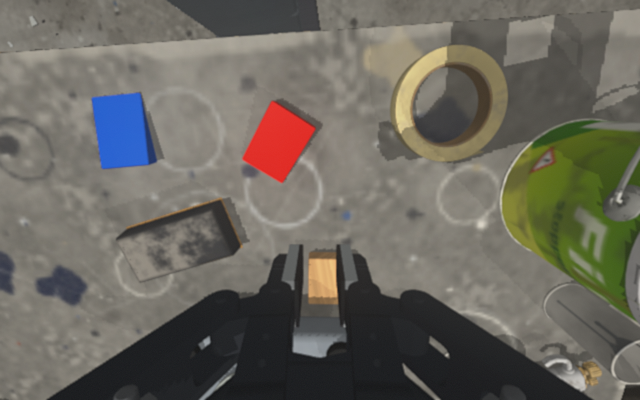

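The wrist picture shows the wooden wedge at (323,276), partly hidden between the fingers. The red wedge is at (278,140) and the blue at (123,130). I'll shift sideways for a clear view.

>>> arm_command(
  rows=[
    {"slide":[0,0.2,-0.15],"twist":0},
    {"slide":[0.0,0.4,-0.3],"twist":0},
    {"slide":[0,0.42,-0.4],"twist":0},
    {"slide":[0,0.42,-0.4],"twist":0},
  ],
)

```text
time: 2.98
eef_pos: [0.4355, 0.2092, 0.2635]
eef_rot: [0.08, 0.997, 0.0, 0.003]
ft_force: [0.3, -0.2, 0.4]
width: 0.202
```

```bash
python3 - <<'E'
from h import *
import pickle
c=cam('wrist'); im=capture('wrist'); save(im,'w2.png'); np.save('w2.npy',im); pickle.dump(c,open('w2.pkl','wb'))
print(get_state()['eef_pos'],get_state()['ft_force'])
save(capture('top'),'top1.png')
for q in ['wedge','corner_pad']:
    for d in regions_of(q,'top'): print(q,round(d['confidence'],2),np.round(d['centre'],1),d['pixels'].sum())
E
```

```text
[0.4347 0.2086 0.2617] [-0.4945 -0.4996  0.0298]
wedge 0.74 [280.2 244.1] 263
wedge 0.72 [325.5 255.7] 273
```

View pics/w2.png

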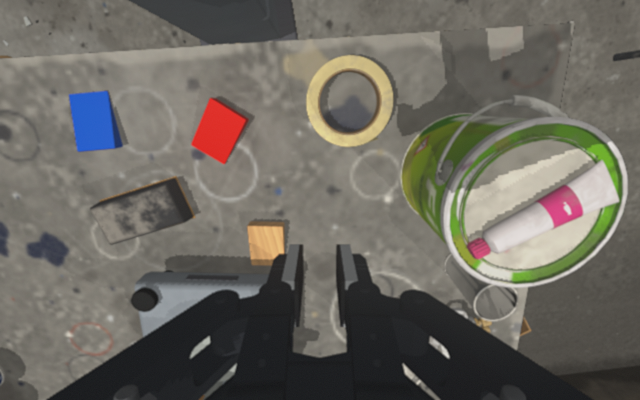

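```bash
python3 - <<'E'
from h import *
im=np.load('w2.npy')[205:285,120:310]; save(cv2.resize(im,None,fx=4,fy=4,interpolation=cv2.INTER_CUBIC),'w2c.png')
E
```

```text
(no output)
```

View pics/w2c.png

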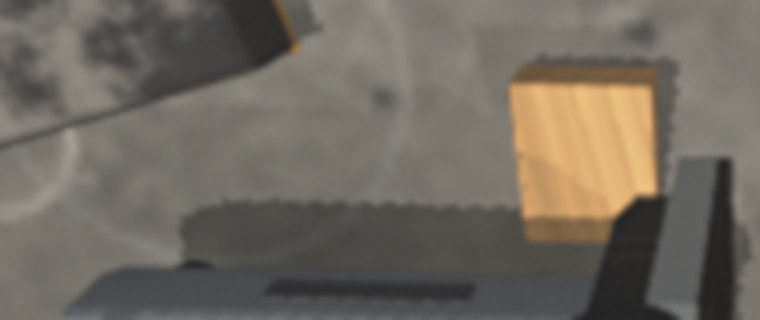

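```bash
python3 - <<'E'
from h import *
import pickle
c=pickle.load(open('w2.pkl','rb'))
P={}
for n,uv,z in [('tR',(510,83),.018),('tL',(656,84),.018),('bR',(519,66),0),('bL',(651,68),0),('thinR',(525,241),.002)]:
    P[n]=unproj('',(120+uv[0]/4,205+uv[1]/4),z,c); print(n,P[n])
d=P['tL']-P['tR']; print('yaw from thick edge',np.arctan2(-d[0],d[1]))
d=P['thinR']-P['tR']; print('yaw side',np.arctan2(d[1],d[0]),np.linalg.norm(d[:2]))
# scale fit: pads dark blobs in top0
t=np.load('top0.npy').astype(int); ct=cam('top')
for n,(u,v) in dict(FL=(270,183.3),FR=(315.3,191.3),BR=(322.5,152)).items():
    g=t[int(v)-7:int(v)+8,int(u)-7:int(u)+8].sum(2); w=np.clip(220-g,0,100)
    yy,xx=np.mgrid[int(v)-7:int(v)+8,int(u)-7:int(u)+8]; m=(w>0)&(np.hypot(xx-u,yy-v)<6.5)
    uu=(xx*w*m).sum()/(w*m).sum(),(yy*w*m).sum()/(w*m).sum(); print(n,uu,unproj('',uu,.072,ct))
cs=cam('scene')
for n,(u,v) in dict(FL=(512,174),FR=(612,232),BR=(721,186)).items():
    uv=(240+(u-400)*120/380,120+v*120/380); print(n,uv,unproj('',uv,.07,cs))
E
```

```text
tR [0.4998 0.1006 0.018 ]
tL [0.5082 0.1499 0.018 ]
bR [0.5005 0.0996 0.    ]
bL [0.5088 0.146  0.    ]
thinR [0.5684 0.0865 0.002 ]
yaw from thick edge -0.1685024418907513
yaw side -0.20301422354912535 0.07007179835335989
FL (np.float64(269.78723404255317), np.float64(183.05386479935362)) [0.5884 0.1182 0.072 ]
FR (np.float64(315.06762488218664), np.float64(190.99693685202638)) [ 0.559  -0.0401  0.072 ]
BR (np.float64(322.34979517523897), np.float64(151.70300409649522)) [ 0.6981 -0.0666  0.072 ]
FL (275.36842105263156, 174.94736842105263) [0.5857 0.1095 0.07  ]
FR (306.9473684210526, 193.26315789473682) [ 0.5564 -0.048   0.07  ]
BR (341.36842105263156, 178.73684210526315) [ 0.6948 -0.074   0.07  ]
```

>>> arm_command(
  rows=[
    {"slide":[0,-0.25,0],"twist":0},
    {"slide":[0.0,-0.5,0],"twist":0},
    {"slide":[0,-0.75,0],"twist":0},
    {"slide":[0,-1,0],"twist":0},
    {"slide":[0,-1,0],"twist":0},
  ],
)

```text
time: 3.8
eef_pos: [0.4007, 0.0076, 0.2591]
eef_rot: [0.084, 0.996, -0.001, -0.001]
ft_force: [0.2, 0.7, 0.0]
width: 0.203
```

>>> arm_command(
  rows=[
    {"slide":[0,-0.2,0],"twist":0},
    {"slide":[0.0,-0.35,0],"twist":0},
    {"slide":[0.0,-0.35,0],"twist":0},
    {"slide":[0.0,-0.35,0],"twist":0},
  ],
)

```text
time: 4.3
eef_pos: [0.3889, -0.0605, 0.2587]
eef_rot: [0.084, 0.996, -0.0, -0.002]
ft_force: [-1.0, 0.8, 0.1]
width: 0.199
```

```bash
python3 - <<'E'
from h import *
import pickle
c=cam('wrist'); im=capture('wrist'); save(im,'w3.png'); np.save('w3.npy',im); pickle.dump(c,open('w3.pkl','wb'))
s=get_state();print(s['eef_pos'],s['ft_force'],s['qvel'])
save(cv2.resize(im[200:340,360:520],None,fx=4,fy=4,interpolation=cv2.INTER_CUBIC),'w3c.png')
E
```

```text
[ 0.389  -0.0604  0.2588] [-0.0434 -0.3378 -0.3992] [ 0.007  -0.001  -0.0035 -0.0018  0.0015 -0.003 ]
```

View pics/w3.png

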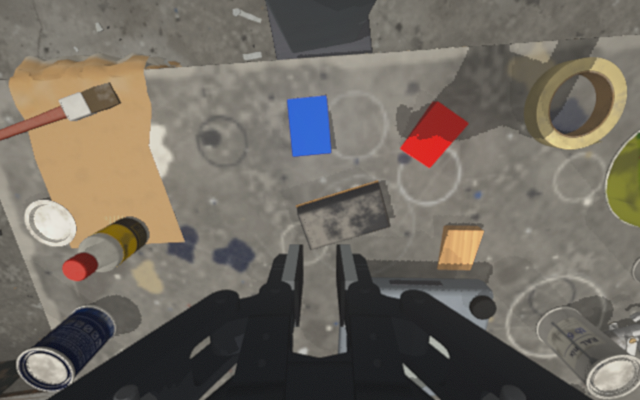

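View pics/w3c.png

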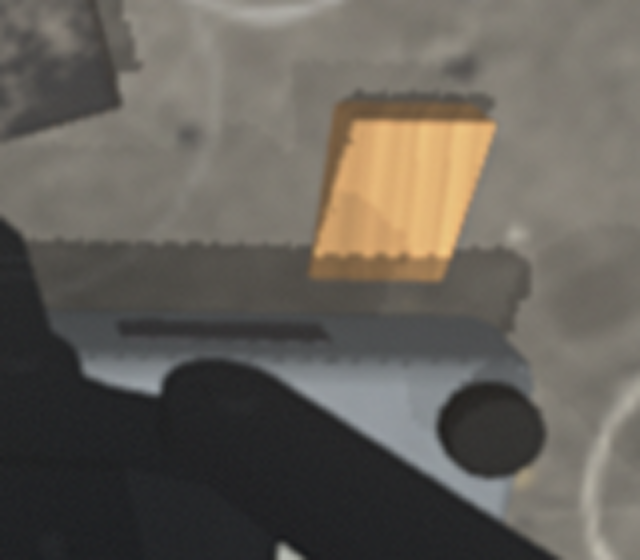

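```bash
python3 - <<'E'
from h import *
import pickle
c=pickle.load(open('w3.pkl','rb'))
U=lambda u,v,z:unproj('',(360+u/4,200+v/4),z,c)
P={k:U(*a) for k,a in dict(tR=(354,119,.018),tL=(496,122,.018),bR=(337,103,0),thR=(309,278,.002),thL=(444,281,.002),pad=(494,431,.074)).items()}
for k in P: print(k,P[k])
d=P['tL']-P['tR']; print('yaw edge',np.arctan2(-d[0],d[1]),np.linalg.norm(d))
d=P['thL']-P['thR']; print('yaw thin',np.arctan2(-d[0],d[1]),np.linalg.norm(d))
d=P['thR']-P['tR']; print('yaw side',np.arctan2(d[1],d[0]),np.linalg.norm(d[:2]))
d=P['thL']-P['tL']; print('yaw side',np.arctan2(d[1],d[0]),np.linalg.norm(d[:2]))
E
```

```text
tR [0.4999 0.0996 0.018 ]
tL [0.5091 0.1472 0.018 ]
bR [0.5015 0.1008 0.    ]
thR [0.5686 0.0866 0.002 ]
thL [0.5783 0.1357 0.002 ]
pad [0.5871 0.1172 0.074 ]
yaw edge -0.19161215606543183 0.04843475322170129
yaw thin -0.19388627695826519 0.05006928959230416
yaw side -0.18720416547225568 0.06995493789339009
yaw side -0.16389243218776162 0.07009504998963449
```

```bash
python3 - <<'E'
from h import *
move((.466,.1355,.09),np.pi/2-.185)
E
```

```text
pos [ 0.389  -0.0604  0.2588] F [-0.0434 -0.3378 -0.3992] w 0.1976591861303134 t 4.35
slide [-0.219   1.0307  0.8426]
tool y ang 1.4032566848467949
twist 0.011115609168456015
```

>>> arm_command(
  rows=[
    {"slide":[-0.05,0.25,0.1],"twist":0.01},
    {"slide":[-0.11,0.5,0.3],"twist":0.01},
    {"slide":[-0.16,0.75,0.5],"twist":0.01},
    {"slide":[-0.22,1,0.7],"twist":0.01},
    {"slide":[-0.22,1,0.84],"twist":0.01},
    {"slide":[-0.22,1,0.84],"twist":0.01},
  ],
)

```text
time: 5.1
eef_pos: [0.4625, 0.131, 0.0878]
eef_rot: [0.09, 0.996, -0.001, -0.005]
ft_force: [-0.4, 0.9, 0.0]
width: 0.2
```

```bash
python3 - <<'E'
from h import *
move((.466,.1355,.009),np.pi/2-.185)
E
```

```text
pos [0.4625 0.131  0.0878] F [-0.3888  0.8528  0.0225] w 0.19966791120128047 t 5.1
slide [-0.0171  0.0263  0.3938]
tool y ang 1.3906927036645071
twist 0.003117130328157417
```

>>> arm_command(
  rows=[
    {"slide":[-0.01,0.026,0.15],"twist":0},
    {"slide":[-0.01,0.026,0.3],"twist":0},
    {"slide":[-0.01,0.026,0.39],"twist":0},
    {"slide":[-0.01,0.026,0.39],"twist":0},
    {"slide":[-0.01,0.026,0.39],"twist":0},
  ],
)

```text
time: 5.72
eef_pos: [0.466, 0.1357, 0.0116]
eef_rot: [0.09, 0.996, -0.001, -0.003]
ft_force: [0.5, 0.2, 0.6]
width: 0.198
```

```bash
python3 - <<'E'
from h import *
move((.4946,.1304,.009),np.pi/2-.185)
s=capture('scene')[150:230,230:340]; save(cv2.resize(s,None,fx=6,fy=6,interpolation=cv2.INTER_CUBIC),'s1.png')
w=capture('wrist'); save(w,'w4.png')
E
```

```text
pos [0.466  0.1357 0.0116] F [0.5306 0.2377 0.5882] w 0.19780694483363132 t 5.725
slide [-0.1454 -0.0004  0.0119]
tool y ang 1.3905421255972799
twist 0.0030212693532756284
```

View pics/s1.png

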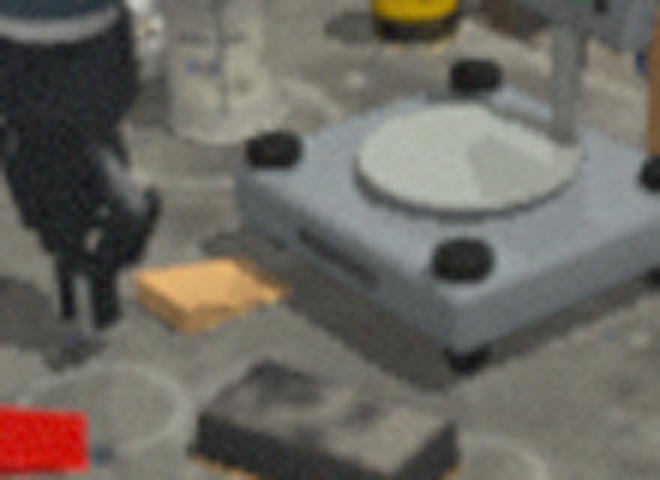

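View pics/w4.png

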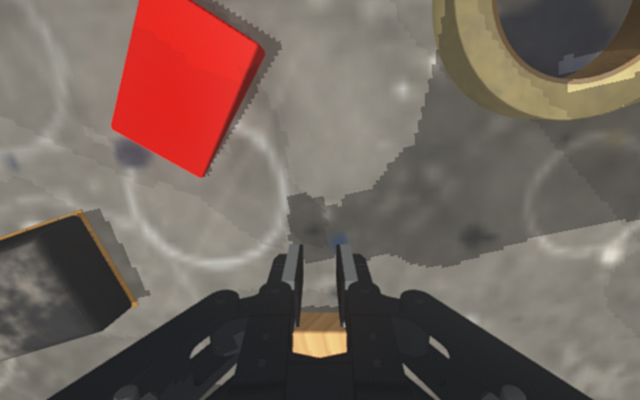

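>>> arm_command(
  rows=[
    {"slide":[-0.03,0,0.015],"twist":0},
    {"slide":[-0.06,0,0.015],"twist":0},
    {"slide":[-0.09,0,0.015],"twist":0},
    {"slide":[-0.12,0.003,0.015],"twist":0},
    {"slide":[-0.15,0.007,0.015],"twist":0},
    {"slide":[-0.18,0.01,0.015],"twist":0},
    {"slide":[-0.2,0.012,0.015],"twist":0},
    {"slide":[-0.2,0.012,0.015],"twist":0},
  ],
)

```text
time: 6.82
eef_pos: [0.5061, 0.1309, 0.0082]
eef_rot: [0.09, 0.996, -0.0, -0.003]
ft_force: [-0.0, 0.0, -0.1]
width: 0.195
```

```bash
python3 - <<'E'
from h import *
move((.4946,.1304,.009),np.pi/2-.185)
s=capture('scene')[150:230,230:340]; save(cv2.resize(s,None,fx=6,fy=6,interpolation=cv2.INTER_CUBIC),'s2.png')
E
```

```text
pos [0.5061 0.1309 0.0082] F [-0.0333  0.0468 -0.1289] w 0.19507542189017837 t 6.825
slide [ 0.056  -0.0127 -0.0038]
tool y ang 1.390569876410692
twist 0.00303893606979306
```

View pics/s2.png

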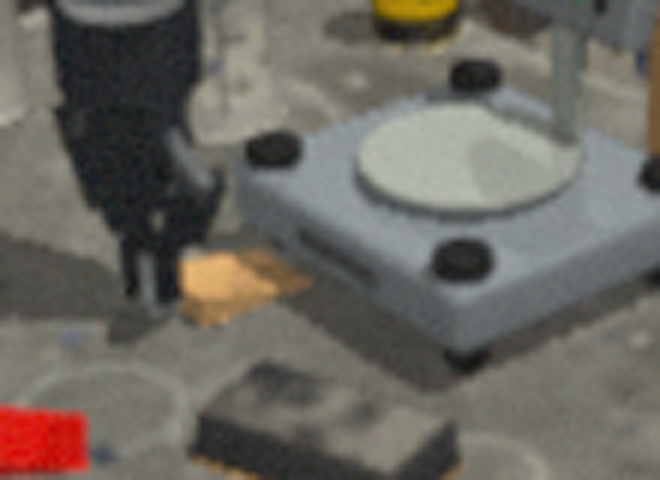

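>>> arm_command(
  rows=[
    {"slide":[-0.02,0.002,0],"twist":0},
    {"slide":[-0.04,0.004,0],"twist":0},
    {"slide":[-0.06,0.006,0],"twist":0},
    {"slide":[-0.08,0.008,0],"twist":0},
    {"slide":[-0.1,0.01,0],"twist":0},
    {"slide":[-0.1,0.01,0],"twist":0},
  ],
)

```text
time: 7.62
eef_pos: [0.5264, 0.1292, 0.0081]
eef_rot: [0.09, 0.996, -0.0, -0.003]
ft_force: [0.0, 0.3, -0.1]
width: 0.2
```

>>> arm_command(
  rows=[
    {"slide":[-0.01,0,0],"twist":0},
    {"slide":[-0.02,0,0],"twist":0},
    {"slide":[-0.03,0,0],"twist":0},
    {"slide":[-0.03,0,0],"twist":0},
  ],
)

```text
time: 8.12
eef_pos: [0.5325, 0.1281, 0.0081]
eef_rot: [0.09, 0.996, -0.0, -0.003]
ft_force: [0.4, 0.1, 0.4]
width: 0.2
```

```bash
python3 - <<'E'
from h import *
s=capture('scene')[150:230,230:340]; save(cv2.resize(s,None,fx=6,fy=6,interpolation=cv2.INTER_CUBIC),'s3.png')
w=capture('wrist')[200:400,200:440]; save(cv2.resize(w,None,fx=3,fy=3),'w5.png')
E
```

```text
(no output)
```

View pics/s3.png

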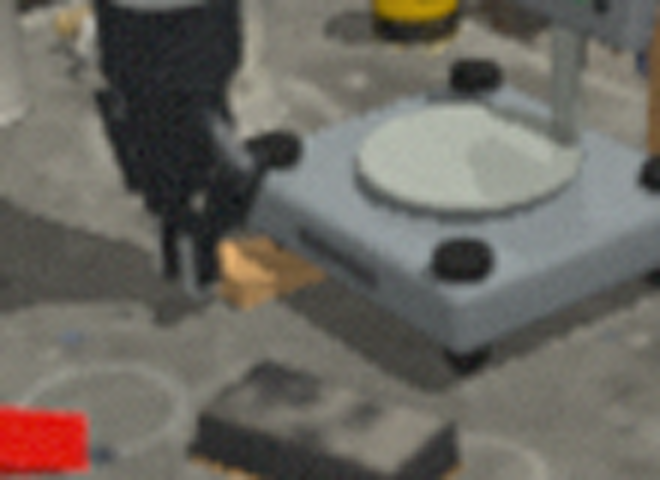

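View pics/w5.png

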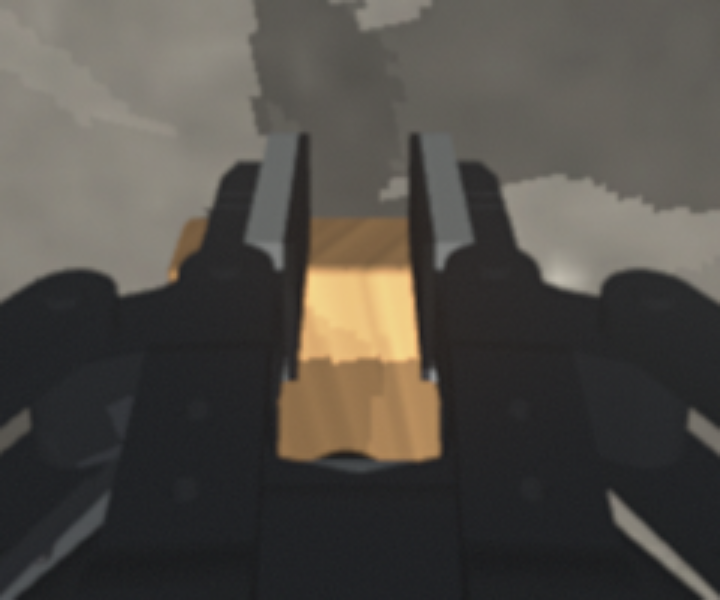

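>>> arm_command(
  rows=[
    {"slide":[-0.01,0,0],"twist":0},
    {"slide":[-0.02,0,0],"twist":0},
    {"slide":[-0.02,0,0],"twist":0},
  ],
)

```text
time: 8.6
eef_pos: [0.5367, 0.1274, 0.0082]
eef_rot: [0.09, 0.996, -0.0, -0.003]
ft_force: [0.4, 0.2, 0.8]
width: 0.201
```

>>> arm_command(
  rows=[
    {"slide":[-0.01,0,0],"twist":0},
    {"slide":[-0.02,0,0],"twist":0},
    {"slide":[-0.02,0,0],"twist":0},
  ],
)

```text
time: 8.98
eef_pos: [0.5401, 0.1267, 0.008]
eef_rot: [0.09, 0.996, -0.0, -0.003]
ft_force: [-4.9, 0.5, 2.6]
width: 0.205
```

>>> arm_command(
  rows=[
    {"slide":[-0.005,0,0],"twist":0},
    {"slide":[-0.01,0,0],"twist":0},
    {"slide":[-0.01,0,0],"twist":0},
  ],
)

```text
time: 9.35
eef_pos: [0.5407, 0.1266, 0.0078]
eef_rot: [0.09, 0.996, -0.001, -0.005]
ft_force: [-7.7, 2.1, 4.6]
width: 0.2
```

```bash
python3 - <<'E'
from h import *
for i in range(2):
    s=get_state();print(s['eef_pos'],s['ft_force'],s['moment'])
    im=capture('scene')
s=im[150:230,230:340]; save(cv2.resize(s,None,fx=6,fy=6,interpolation=cv2.INTER_CUBIC),'s4.png')
w=capture('wrist')[200:400,200:440]; save(cv2.resize(w,None,fx=3,fy=3),'w6.png')
print(get_state()['ft_force'])
E
```

```text
[0.5407 0.1266 0.0078] [-7.6631  2.0778  4.6175] [ 0.1581  1.1547 -0.1128]
[0.5408 0.1266 0.0078] [-7.2199  1.9749  5.2944] [ 0.1211  1.1229 -0.0364]
[-6.9985  1.6294  5.2686]
```

View pics/s4.png

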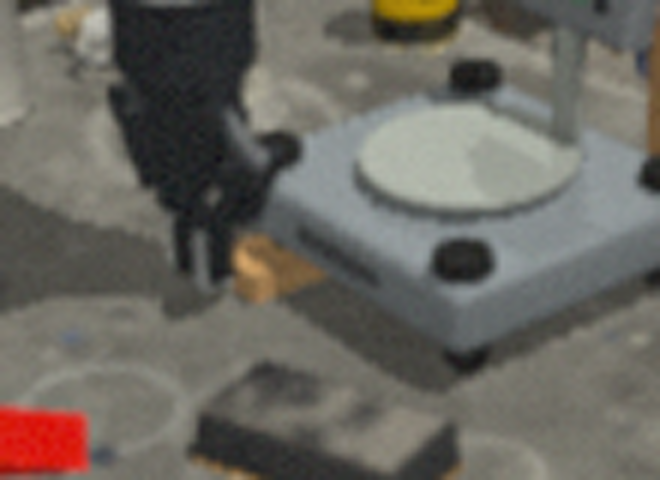

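View pics/w6.png

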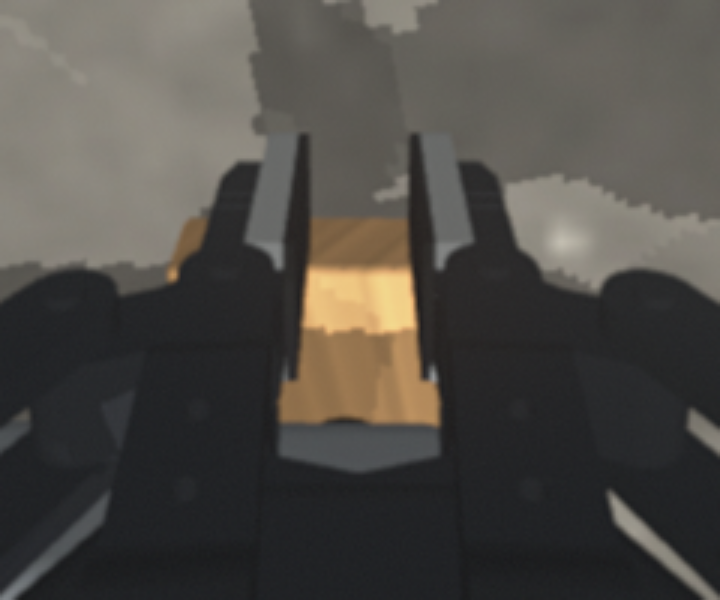

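Contact built to about 7 N and the wedge stopped advancing, so it is snug. Backing off now.

>>> arm_command(
  rows=[
    {"slide":[0.03,0,0],"twist":0},
    {"slide":[0.08,0,0],"twist":0},
    {"slide":[0.2,0,0],"twist":0},
    {"slide":[0.3,0,0],"twist":0},
    {"slide":[0.3,0,-0.3],"twist":0},
    {"slide":[0.3,0,-0.6],"twist":0},
    {"slide":[0.3,0,-0.65],"twist":0},
  ],
  fingers=1,
)

```text
time: 10.38
eef_pos: [0.486, 0.1377, 0.1434]
eef_rot: [0.09, 0.996, 0.0, -0.0]
ft_force: [0.2, 0.1, -0.3]
width: 0.003
```

```bash
python3 - <<'E'
from h import *
s=get_state();print(s['eef_pos'],s['ft_force'],s['width'])
im=capture('scene');a=im[150:230,230:340]; save(cv2.resize(a,None,fx=6,fy=6,interpolation=cv2.INTER_CUBIC),'s5.png')
t=capture('top');np.save('t5.npy',t); c=cam('top')
for n,(u,v) in dict(FL=(270,183.3),FR=(315.3,191.3),BR=(322.5,152)).items():
    g=t[int(v)-7:int(v)+8,int(u)-7:int(u)+8].astype(int).sum(2); w=np.clip(220-g,0,100)
    yy,xx=np.mgrid[int(v)-7:int(v)+8,int(u)-7:int(u)+8]; m=(w>0)&(np.hypot(xx-u,yy-v)<6.5)
    uu=(xx*w*m).sum()/(w*m).sum(),(yy*w*m).sum()/(w*m).sum(); print(n,np.round(uu,2),unproj('',uu,.072,c))
save(cv2.resize(t[130:225,245:345],None,fx=6,fy=6,interpolation=cv2.INTER_CUBIC),'t5.png')
move((.5885,.117,.12),np.pi/2-.185)
E
```

```text
[0.486  0.1377 0.1434] [ 0.1764  0.0782 -0.2616] 0.003027224733104836
FL [269.77 183.06] [0.5884 0.1183 0.072 ]
FR [315.08 190.93] [ 0.5592 -0.0402  0.072 ]
BR [322.36 151.65] [ 0.6983 -0.0666  0.072 ]
pos [0.4838 0.1375 0.1397] F [ 0.1689 -0.2185 -1.1785] w 0.001277446210627571 t 10.475
slide [-0.5342 -0.0069  0.095 ]
tool y ang 1.3906771516837617
twist 0.0031072296297153953
```

View pics/s5.png

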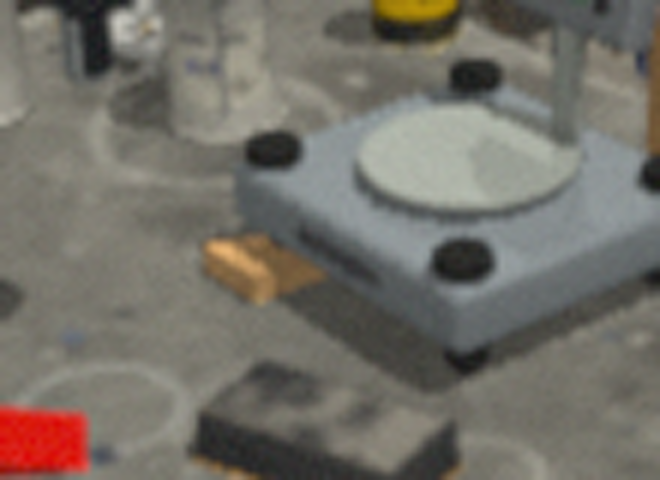

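View pics/t5.png

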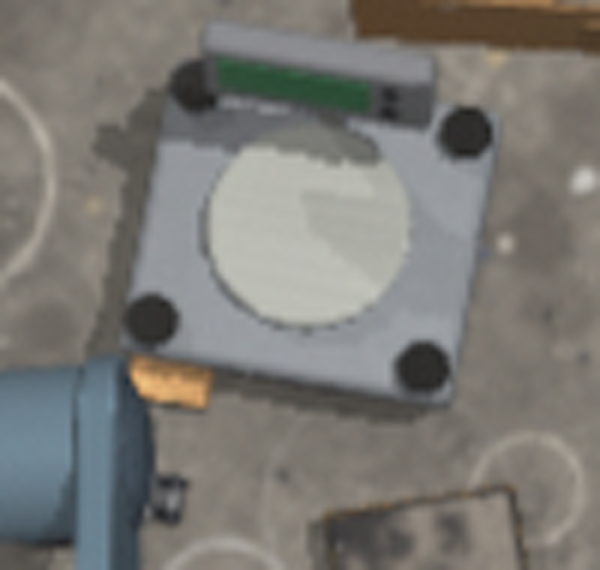

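>>> arm_command(
  rows=[
    {"slide":[-0.2,-0.003,0.05],"twist":0},
    {"slide":[-0.4,-0.005,0.1],"twist":0},
    {"slide":[-0.53,-0.007,0.1],"twist":0},
    {"slide":[-0.53,-0.007,0.2],"twist":0},
    {"slide":[-0.53,-0.007,0.2],"twist":0},
  ],
)

```text
time: 11.1
eef_pos: [0.5836, 0.1173, 0.0944]
eef_rot: [0.09, 0.996, -0.001, -0.008]
ft_force: [-0.5, -0.2, -0.1]
width: -0.005
```

```bash
python3 - <<'E'
from h import *
move((.5885,.117,.074),np.pi/2-.185)
im=capture('scene');a=im[120:220,230:340]; save(cv2.resize(a,None,fx=6,fy=6,interpolation=cv2.INTER_CUBIC),'s6.png')
E
```

```text
pos [0.5836 0.1173 0.0944] F [-0.4749 -0.2194 -0.1281] w -0.004729127431550949 t 11.1
slide [-0.0261  0.0032  0.1014]
tool y ang 1.3907939788355863
twist 0.0031816041045163216
```

View pics/s6.png

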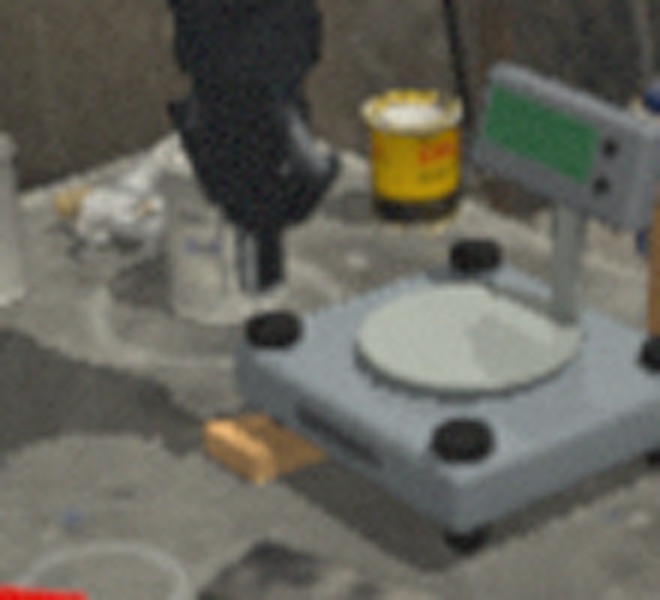

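>>> arm_command(
  rows=[
    {"slide":[-0.02,0.003,0.02],"twist":0},
    {"slide":[-0.02,0.003,0.05],"twist":0},
    {"slide":[-0.02,0.003,0.075],"twist":0},
    {"slide":[-0.02,0.003,0.09],"twist":0},
    {"slide":[-0.02,0.003,0.095],"twist":0},
  ],
)

```text
time: 11.78
eef_pos: [0.5882, 0.1173, 0.0767]
eef_rot: [0.09, 0.996, -0.001, -0.006]
ft_force: [0.0, 0.4, 0.2]
width: 0.003
```

>>> arm_command(
  rows=[
    {"slide":[0,0,0.007],"twist":0},
    {"slide":[0,0,0.014],"twist":0},
    {"slide":[0,0,0.014],"twist":0},
  ],
)

```text
time: 12.15
eef_pos: [0.5882, 0.1173, 0.0739]
eef_rot: [0.09, 0.996, -0.001, -0.006]
ft_force: [-0.5, -0.3, -0.3]
width: -0.0
```

>>> arm_command(
  rows=[
    {"slide":[0,0,0.007],"twist":0},
    {"slide":[0,0,0.014],"twist":0},
    {"slide":[0,0,0.014],"twist":0},
  ],
)

```text
time: 12.52
eef_pos: [0.5886, 0.1175, 0.0735]
eef_rot: [0.09, 0.996, -0.001, -0.006]
ft_force: [-6.6, 0.6, 14.0]
width: 0.003
```

>>> arm_command(
  rows=[
    {"slide":[0.004,0,0.01],"twist":0},
    {"slide":[0.004,0,0.01],"twist":0},
    {"slide":[0.004,0,0.01],"twist":0},
  ],
)

```text
time: 12.9
eef_pos: [0.5886, 0.1175, 0.0735]
eef_rot: [0.09, 0.996, -0.001, -0.006]
ft_force: [-4.2, -1.5, 9.0]
width: -0.004
```

>>> arm_command(
  rows=[
    {"slide":[0.006,0,0.013],"twist":0},
    {"slide":[0.006,0,0.013],"twist":0},
    {"slide":[0.006,0,0.013],"twist":0},
    {"slide":[0.006,0,0.013],"twist":0},
    {"slide":[0.006,0,0.013],"twist":0},
    {"slide":[0.006,0,0.013],"twist":0},
  ],
)

```text
time: 13.65
eef_pos: [0.5886, 0.1175, 0.0734]
eef_rot: [0.089, 0.996, -0.001, -0.005]
ft_force: [-4.8, -0.6, 12.7]
width: -0.003
```

```bash
python3 - <<'E'
from h import *
s=get_state();print(s['eef_pos'],s['ft_force'])
im=capture('scene');a=im[120:220,230:340]; save(cv2.resize(a,None,fx=6,fy=6,interpolation=cv2.INTER_CUBIC),'s7.png')
s=get_state();print(s['eef_pos'],s['ft_force'])
E
```

```text
[0.5886 0.1175 0.0734] [-4.7699 -0.5983 12.6823]
[0.5886 0.1175 0.0735] [-4.4891 -1.3842 11.9392]
```

View pics/s7.png

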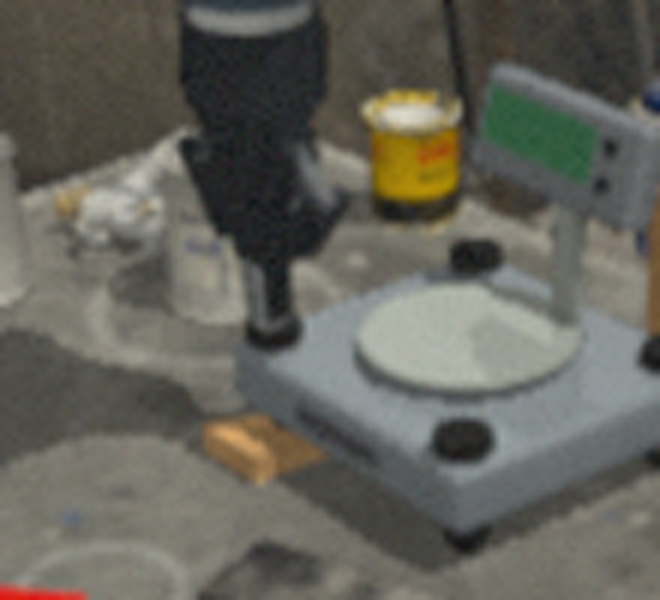

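The scale holds still under about 12.5 N, with the fingertips on the pad. Lifting off and backing away.

>>> arm_command(
  rows=[
    {"slide":[0,0,-0.02],"twist":0},
    {"slide":[0,0,-0.1],"twist":0},
    {"slide":[0,0,-0.3],"twist":0},
    {"slide":[0.1,0,-0.6],"twist":0},
    {"slide":[0.4,0,-0.8],"twist":0},
    {"slide":[0.7,0,-0.9],"twist":0},
    {"slide":[0.8,0,-0.9],"twist":0},
    {"slide":[0.8,0,-0.9],"twist":0},
  ],
)

```text
time: 14.7
eef_pos: [0.4319, 0.1467, 0.2563]
eef_rot: [0.089, 0.996, -0.001, -0.003]
ft_force: [0.2, -0.5, 0.6]
width: 0.001
```

```bash
python3 - <<'E'
from h import *
s=get_state();print(s['time'],s['eef_pos'],s['ft_force'],s['qvel'])
im=capture('scene');a=im[120:220,230:340]; a=cv2.resize(a,None,fx=4,fy=4,interpolation=cv2.INTER_CUBIC)
c=cam('wrist');w=capture('wrist'); save(w,'w8.png')
t=capture('top'); c=cam('top')
for n,(u,v) in dict(FL=(270,183.3),FR=(315.3,191.3),BR=(322.5,152)).items():
    g=t[int(v)-7:int(v)+8,int(u)-7:int(u)+8].astype(int).sum(2); w=np.clip(220-g,0,100)
    yy,xx=np.mgrid[int(v)-7:int(v)+8,int(u)-7:int(u)+8]; m=(w>0)&(np.hypot(xx-u,yy-v)<6.5)
    print(n,(xx*w*m).sum()/(w*m).sum(),(yy*w*m).sum()/(w*m).sum())
b=cv2.resize(t[130:225,245:325],None,fx=4.2,fy=4.2105); b=cv2.resize(b,(336,400)); save(np.hstack([a,b]),'f.png')
E
```

```text
14.7 [0.4319 0.1467 0.2563] [ 0.1817 -0.486   0.5945] [-0.0177  0.0633 -0.0351 -0.0045 -0.0208 -0.0055]
FL 269.7544543429844 182.97327394209353
FR 315.10209617755856 190.97065351418001
BR 322.4202115158637 151.66157461809635
```

View pics/f.png

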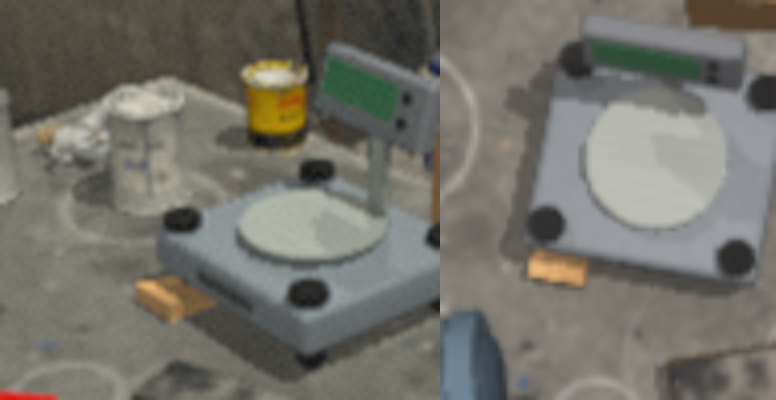

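View pics/w8.png

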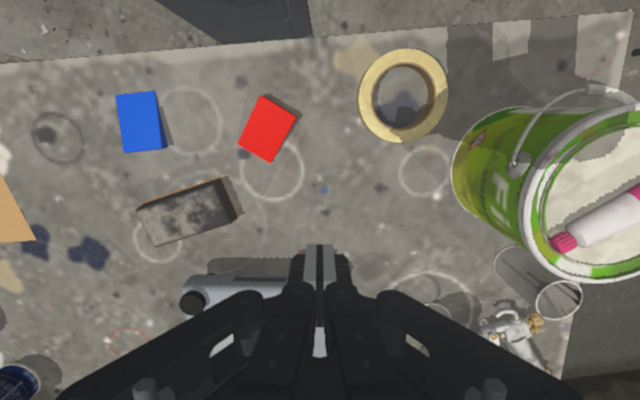

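>>> arm_command(
  rows=[
    {"slide":[0,0,0],"twist":0},
    {"slide":[0,0,0],"twist":0},
  ],
)

```text
time: 15.1
eef_pos: [0.4338, 0.1458, 0.2548]
eef_rot: [0.09, 0.996, -0.001, -0.005]
ft_force: [0.4, 0.5, -0.9]
width: 0.0
```

```bash
python3 -c "
from bench import *
print(finish_job())"
```

```text
the job is handed in; nothing more can be done
None
```

I pushed the wooden wedge thin edge first under the short front left foot and proved that corner with a firm press. Then I backed clear and handed the job in at about 15 s; it reports no verdict.

- **Wedge:** it stopped advancing as the push rose to about 5–8 N. That peak is above the 4–6 N named and close to the 8 N at which the scale can slide. About 5 N of upward force also showed at the tool, which I put down to friction on the wedge's end. After backing off, the wedge stayed in place.
- **Press:** I pressed the corner pad with 9–14 N for over a second. The fingertips held at 73.5 mm, so the scale did not rock. A sideways force of 4–7 N showed during the press.
- **Final pictures:** the three scale pads I could measure sit within about 0.1 pixel (under 1 mm) of where they started. The wedge shows under the corner, and nothing around it looks moved.
- **One disagreement:** before the push, the scene camera put the front left pad about 8 mm off in y from the top and wrist cameras. I used the top and wrist values, and both contacts landed where they predicted.

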